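Load the steel balls and hold the gate pin open

ROBOT

A 6-joint arm with a two-finger parallel gripper is mounted at the origin on the work surface. World frame = base frame: x ahead of the robot, y to its left, z up, the work surface at z = 0. Lengths are in mm, angles in rad, forces in N, time in s.
With the tool pointing down it reaches from about 275 to 750 mm from the base axis. Payload 10.2 kg.
Tool frame: the origin (TCP) lies midway between the tips of the shut fingers; the grasp point (between the pads) lies 19 mm behind it; z points along the fingers, y is the line along which they close (so a half turn about z gives the same grasp; the last joint's range is limited). The gripper opens to 85 mm and grips with 20 to 120 N. Pads are 22 mm wide; open, the fingers measure 114 mm over their backs; the gripper's body (76 mm by 85 mm) begins 54 mm behind the grasp point. The pads swing forward as they close: fully open they stand 13 mm farther back than shut.
Start: joints at [0.883, 0.313, 1.498, -0, 1.331, -0.223], TCP at [235.341, 469.303, 231.294] pointing down, gripper open.
Joint ranges: [-2.94, 2.94], [-0.97, 2.17], [0.19, 2.56], [-1.23, 4.37], [0.02, 3.11], [-2.88, 2.88]. Speed limits (rad/s): [2.39, 2.39, 3.01, 3.14, 3.14, 3.14].

INTERFACE

Orientations are given as a unit quaternion [w, x, y, z].
In Python, from rig import sense, capture, finish_job, find_in, place_of gives the robot as it stands. The module is installed in compiled form; this text tells all that it offers.
- The arm moves only by the shell command python3 -m jog 'ROWS' [FORCE]. ROWS is JSON, a list of rows, each an object of numbers: "tx", "ty", "tz": the shift along the tool's x, y, z in mm; "ax", "ay", "az": the turn, a rotation vector about the tool's x, y, z in rad; "jaw": the closure, from -1 (fully open) to 1 (shut), so that 0 is half open. In form: [{"tx": .., "ty": .., "tz": .., "ax": .., "ay": .., "az": .., "jaw": ..}, ...]. A call has 1 to 5 rows; each row shifts and turns the commanded pose from where the row before left it, along the tool's axes as they then stand; what a row does not reach is not made up. A row lasts 1/8 s, in which the tool goes at most 62.5 mm and 10.7 degrees, less where a joint would pass 70% of its speed; a pose out of reach is approached as far as the arm can. A call with a gripper value outside its range is refused whole. The fingers move at their own pace and stop on an object; FORCE is the grip in N (left out, the last holds). Time passes only in rows, so rows that do not move let the fingers close. It gives the time, the measured TCP pose, the force, the opening and the grip force at its end, in the units of the state.
- sense(): the state, without advancing time (a new reading comes with each control period).
- capture(name): name is "side" or "top"; returns a dict with "color" (480x640x3 uint8, red, green, blue), "depth" (480x640 float32, mm along the optical axis (not along the pixel's ray), 0 where there is no reading), "fx", "fy", "cx", "cy" (pixels), "camera_from_world" (4x4, takes a point from world to camera coordinates). Camera axes: x right, y up, looking along -z (the intrinsics and any distortion apply to the point x, -y, -z); pixel columns grow to the right and rows downward; lengths in mm; the calibration is good to about 2 mm. A picture is of the moment at which its call begins.
- finish_job(): hands the job in; it is judged then, once.
Trained networks look in the newest picture that a camera, given by its name, has taken for a name from the list of things; names that differ only in an ending like _2 or _b are one class to them, and where a whole thing is asked for, a point or a joint stands for the part that bears it (a point fixed in the world has none). Each returns a list of dicts, best first, with "conf" (0 to 1); they miss things now and then, are a little off and sometimes report something else, mostly with a low value. They report only what shows in the picture. A call takes as long as a camera call. They do not tell look-alikes from the thing itself.
- find_in(query, camera): "centre" ([column, row] in pixels, amid what is visible of it).
- place_of(query, camera): "centre" ([column, row] in pixels: a listed point, or the origin of a listed thing).
The state is a dict: "time_s": time; "joints": joint angles; "dq": joint speeds; "tau": joint torques, N m; "eef_pos": TCP position; "ee_rot": TCP orientation; "force": force on the tool from outside, world axes, zero at the start; "wrist_torque": the same for the moment, N m; "grip_width": opening from 0.0 (shut) to 1.0 (fully open); "grip_force": force on a finger pad.
Only numpy, scipy, OpenCV 4.12 (cv2) and the standard library are available. Lean on these libraries where they do the work, as an engineer would, in place of code of your own. Each camera call takes 0.05 s, during which the arm holds its last target. There are 200 camera calls.

TASK

Pour the five steel balls from the yellow scoop through the blue funnel into the clear tube while the gate pin is still seated, then set the empty scoop down upright on the bench and let go of it. Then grip the red knob, pull the sprung gate pin fully back so that all five balls drop into the white tray, and finish while still holding the pin back with the gripper. Leave the other things on the bench where they are.

Things in the scene. Friction and masses are not known exactly. Their poses are not given: they have to be found in the camera images.
- loader: Ball loader, fixed: amber base plate 205 x 100 x 12 mm, two aluminium posts 40 mm either side (y) of an upright clear tube (bore 34 mm, outside 41 mm, 72 to 155 mm above the bench), blue funnel on top, white tray below. Origin on the tube's axis at bench height, z up. Its -x points along the gate pin to the red knob; a block (110 mm high) and 22 mm barrel, ending at x = -122 mm, carry the pin.
- funnel_mouth (a point): Centre of the blue funnel's round mouth, at its rim, 197 mm above the bench on the tube's axis. Mouth 105 mm across inside, 112 mm outside; throat 42 mm lower, 34 mm across.
- gate (a joint): Gate pin travel, m. 0: seated, a 14 mm steel pin crosses the tube 100 mm above the bench, tip in the seat hole of the far wall's brass boss; balls cannot pass. Grows as the knob is pulled level along the loader's -x. From 0.036 the tip is clear of seat and bore; stop at 0.042. Starts at 0. A spring pulls it shut, 4.5 N at 0, 11 N at the stop; let go, it snaps shut.
- gate_knob (a point): Centre of the red knob's grip, on the pin's axis 100 mm above the bench; moves with the pin (seated: 140 mm to the loader's -x of the tube axis). A lying cylinder 24 mm across, 30 mm long along the loader's x, with a flange 36 mm across, 6 mm thick at its outer (-x) end that keeps fingers from sliding off. Free space below and beside it. Axes are the loader's.
- tray (a point): Point on the tray's floor near its low end, 70 mm to the loader's +x of the tube axis, where released balls roll. Tray inside: 50 mm wide (y), x = -26 to +96 mm from the tube axis, walls to about 60 mm above the bench, floor sloping down to +x.
- scoop: Yellow open scoop with orange upright handle, 0.14 kg (varies), loose. Trough 52 mm wide outside, 46 inside, walls 26 mm high, flat floor 3 mm thick rising in an 18 degree ramp to an open spout at its -x end; tipping the spout down 40 degrees or more empties it. Origin on the underside, mid-trough, at bench height; z up, x from spout to handle.
- scoop_handle (a point): Grip point of the scoop's handle, a fin 26 mm (x) by 14 mm (y) that stands from the underside to 88 mm high; this point is on its middle 67 mm above the underside, 47 mm to +x of the scoop's origin. Pinch it across y from above. Axes are the scoop's.
- scoop_spout (a point): Middle of the scoop's open spout lip, 55 mm to -x of the scoop's origin, 13 mm above the underside.
- ball1: Steel ball, 14 mm across, 11 g, origin at its centre. Starts in the scoop's trough with the other four.
- ball2: Steel ball, 14 mm across, 11 g, origin at its centre. Starts in the scoop's trough with the other four.
- ball3: Steel ball, 14 mm across, 11 g, origin at its centre. Starts in the scoop's trough with the other four.
- ball4: Steel ball, 14 mm across, 11 g, origin at its centre. Starts in the scoop's trough with the other four.
- ball5: Steel ball, 14 mm across, 11 g, origin at its centre. Starts in the scoop's trough with the other four.
- dish: White ceramic bowl, 90 mm across, 30 mm high, loose; origin at the centre of its underside. It stands to one side of the loader and the scoop to the other, which way round varies. Bystander.
- flask: Amber glass bottle with white cap, 52 mm across, 120 mm high, loose, upright; origin at the centre of its underside. Bystander.
- spanner: Steel open-ended spanner, 150 mm long, lying loose along its own x; origin under its middle. Bystander.
- chip_box: Flat blue chip box, 75 x 75 x 16 mm, loose; origin at the centre of its underside. Bystander.
- kit_case: Wooden connector kit case, 70 x 110 x 40 mm, loose; origin at the centre of its underside. Bystander.
Not all that is in view belongs to the job. Of the things like the scoop, leave any that is green or turquoise; of the rest the larger one is meant.

How it is judged (in metres and radians):
On the way, in this order (a step that is already met when the one before it is completed fails the run):
1. the scoop's spout is brought over the funnel mouth, the pin seated (horizontal distance between scoop_spout and funnel_mouth below 0.08 m and height (world z) of scoop_spout above 0.17 m and value of joint gate below 0.006 m), for 0.1 s.
2. all five balls lie in the tube on the seated pin (horizontal distance between each of ball1, ball2, ball3, ball4, ball5 and loader below 0.022 m and z of ball1 in the frame of loader between 0.09 and 0.17 m and linear speed of each of ball1, ball2, ball3, ball4, ball5 below 0.08 m/s and z of ball2 in the frame of loader between 0.09 and 0.17 m and z of ball3 in the frame of loader between 0.09 and 0.17 m and z of ball4 in the frame of loader between 0.09 and 0.17 m and z of ball5 in the frame of loader between 0.09 and 0.17 m and value of joint gate below 0.006 m), for 0.2 s.
3. the scoop stands upright on the bench, let go, the balls still in the tube (all of step 2 and height (world z) of scoop below 0.015 m and angle between scoop's own z axis and vertical below 0.12 rad and contact force between the fingers and scoop below 0.1 N and linear speed of scoop below 0.03 m/s), for 0.2 s.
4. the pin is held fully back by the fingers (value of joint gate above 0.036 m and contact force between the fingers and gate above 2 N), for 0.2 s.
At the end, for the whole second after the job is handed in: The fingers hold the gate pin still, at least 36 mm back of its 42; all five balls rest in the tray; the scoop stands upright (within 7 degrees) on the bench, released, at rest, not against the knob; dish, flask, spanner, chip box and kit case are within 40 mm of their starts (all of step 4 and x of ball1 in the frame of loader between -0.03 and 0.1 m and y of ball1 in the frame of loader between -0.03 and 0.03 m and z of ball1 in the frame of loader between 0.02 and 0.064 m and x of ball2 in the frame of loader between -0.03 and 0.1 m and y of ball2 in the frame of loader between -0.03 and 0.03 m and z of ball2 in the frame of loader between 0.02 and 0.064 m and x of ball3 in the frame of loader between -0.03 and 0.1 m and y of ball3 in the frame of loader between -0.03 and 0.03 m and z of ball3 in the frame of loader between 0.02 and 0.064 m and x of ball4 in the frame of loader between -0.03 and 0.1 m and y of ball4 in the frame of loader between -0.03 and 0.03 m and z of ball4 in the frame of loader between 0.02 and 0.064 m and x of ball5 in the frame of loader between -0.03 and 0.1 m and y of ball5 in the frame of loader between -0.03 and 0.03 m and z of ball5 in the frame of loader between 0.02 and 0.064 m and height (world z) of scoop below 0.015 m and angle between scoop's own z axis and vertical below 0.12 rad and contact force between the fingers and scoop below 0.1 N and linear speed of scoop below 0.03 m/s and velocity of joint gate between -0.01 and 0.01 m/s and contact force between scoop and gate below 0.1 N and linear speed of each of ball1, ball2, ball3, ball4, ball5 below 0.08 m/s and distance of each of dish, flask, spanner, chip_box, kit_case from where it was at the start of the episode below 0.04 m); the arm keeps its last pose, push and grip.
It fails at once if the dish is pushed away or lifted (more than 40 mm) (distance of dish from where it was at the start of the episode above 0.04 m).
It fails at once if the flask is pushed away or lifted (more than 40 mm) (distance of flask from where it was at the start of the episode above 0.04 m).
It fails at once if the spanner is pushed away or lifted (more than 40 mm) (distance of spanner from where it was at the start of the episode above 0.04 m).
It fails at once if the chip box is pushed away or lifted (more than 40 mm) (distance of chip_box from where it was at the start of the episode above 0.04 m).
It fails at once if the kit case is pushed away or lifted (more than 40 mm) (distance of kit_case from where it was at the start of the episode above 0.04 m).
It also fails if it takes over 66 s, if anything falls off the work surface, if the arm or the gripper's body presses on something with over 40 N, if the wrist force passes 120 N, or if a joint passes its speed limit or range.

## Working session

There is one attempt and no reset: what is moved stays moved. The work goes in short steps, Python scripts to look and compute and a shell command to move; the robot and the scene stay as the last step left them, time stands still between calls to the robot, and variables do not carry over. Pictures are saved under pics/ and viewed, at most 10 in all, crops included, and the job is handed in when it is done.

```bash
mkdir -p pics
cat > h.py <<'E'
import numpy as np, cv2
from rig import sense, capture, finish_job, find_in, place_of
from scipy.spatial.transform import Rotation as R
def rot(q): return R.from_quat([q[1],q[2],q[3],q[0]])
def px2w(c,u,v,z=None):
    T=np.linalg.inv(c["camera_from_world"])
    d=np.array([(u-c["cx"])/c["fx"],-(v-c["cy"])/c["fy"],-1.0])
    o=T[:3,3]; w=T[:3,:3]@d
    if z is None: s=c["depth"][int(round(v)),int(round(u))]
    else: s=(z-o[2])/w[2]
    return o+s*w
def w2px(c,p):
    q=c["camera_from_world"]@np.array([*p,1.0]); return np.array([c["cx"]+c["fx"]*q[0]/-q[2], c["cy"]-c["fy"]*q[1]/-q[2]])
def save(c,n): cv2.imwrite(n,c["color"][:,:,::-1])
E
python3 - <<'E'
from h import *
np.set_printoptions(precision=1,suppress=True)
Z={"funnel_mouth":197,"gate_knob":100,"scoop":0,"scoop_handle":67,"scoop_spout":13,"loader":0,"tray":30,"dish":0,"flask":0,"spanner":0,"chip_box":0,"kit_case":0,"ball1":10}
for cam in ("top","side"):
    c=capture(cam); save(c,f"pics/{cam}0.png"); 
    print(cam,{k:v for k,v in c.items() if k not in("color","depth")})
    for n in Z:
        for r in place_of(n,cam)[:4]: print(n,np.array(r["centre"]),round(r["conf"],2),px2w(c,*r["centre"],Z[n]))
print(sense())
E
```

```text
top {'fx': 572.2812556093442, 'fy': 572.2812556093442, 'cx': 323.5855396308435, 'cy': 238.05045156665574, 'camera_from_world': array([[    0. ,    -1. ,     0. ,    -4.8],
       [    1. ,     0. ,     0. ,  -529.1],
       [   -0. ,     0. ,     1. , -1520.4],
       [    0. ,     0. ,     0. ,     1. ]])}
funnel_mouth [309.2 208.2] 0.76 [591.8  36.  197. ]
gate_knob [304.2 187.9] 0.57 [652.   50.2 100. ]
gate_knob [421.3 246.7] 0.57 [ 505.6 -246.4  100. ]
gate_knob [144.7 279.5] 0.38 [418.5 447.  100. ]
scoop [461.2 243. ] 0.85 [ 519.  -372.9    0. ]
scoop [383.2 198.3] 0.73 [ 638.4 -161.5    0. ]
scoop [416.2 244.5] 0.62 [ 514.1 -251.1    0. ]
scoop [370.3 264.7] 0.6 [ 458.8 -127.3    0. ]
scoop_handle [403.9 188.2] 0.78 [ 657.7 -207.3   67. ]
scoop_handle [462.5 226.9] 0.76 [ 558.5 -359.3   67. ]
scoop_handle [384.9 263.7] 0.75 [ 462.  -158.5   67. ]
scoop_handle [410.4 229.7] 0.74 [ 550.2 -224.3   67. ]
scoop_spout [465.7 256.7] 0.75 [ 482.  -381.6   13. ]
scoop_spout [423.8 266.7] 0.7 [ 454.5 -269.2   13. ]
scoop_spout [357.2 269.1] 0.68 [446.9 -91.1  13. ]
scoop_spout [364.  1
[... 1985 characters left out ...]
[ 727.  -274.3    0. ]
spanner [439.2 339.3] 0.72 [ 730.8 -269.5    0. ]
kit_case [233.1 163.7] 0.74 [411.4 467.3   0. ]
ball1 [346.1 351.4] 0.59 [ 518.7 -235.2   10. ]
ball1 [344.3 363.5] 0.51 [ 505.2 -260.3   10. ]
ball1 [342.4 361.3] 0.45 [ 503.1 -254.3   10. ]
ball1 [351. 359.] 0.39 [ 522.5 -255.2   10. ]
{'time_s': 1.4, 'joints': array([ 0.9,  0.3,  1.5,  0. ,  1.3, -0.2]), 'dq': array([-0.,  0.,  0.,  0., -0., -0.]), 'tau': array([ -0. , -41.2, -26. ,  -0. ,   0. ,  -0. ]), 'eef_pos': array([235.3, 469.3, 231.3]), 'ee_rot': array([-0. ,  0.2,  1. ,  0. ]), 'force': array([ 0.3, -0.2,  0.3]), 'wrist_torque': array([ 0.1, -0. , -0. ]), 'grip_force': 0.0, 'grip_width': 1.0019157367103042}
```

View pics/top0.png

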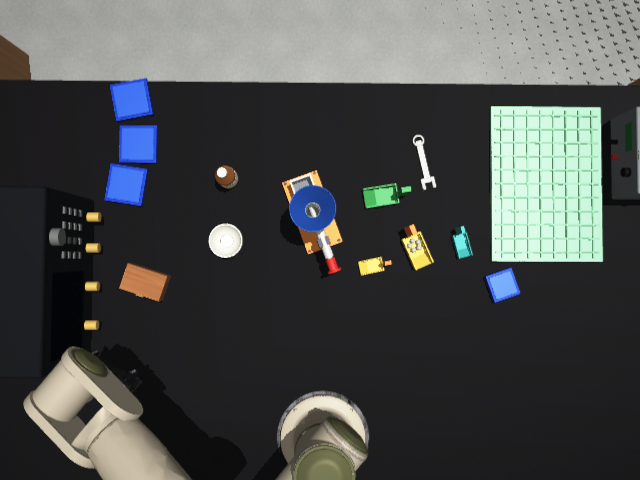

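Run:
```python
from h import *
np.set_printoptions(precision=1,suppress=True)
c=capture("top"); 
im=c["color"][150:310,285:515]
im=cv2.resize(im[:,:,::-1],None,fx=3.4,fy=3.4,interpolation=cv2.INTER_CUBIC); cv2.imwrite("pics/crop1.png",im)
c=capture("side");im=c["color"][180:440,230:460]
im=cv2.resize(im[:,:,::-1],None,fx=2.3,fy=2.3,interpolation=cv2.INTER_CUBIC); cv2.imwrite("pics/crop2.png",im)
print(rot(sense()["ee_rot"]).as_matrix())
```

```text
[[-0.9  0.4 -0. ]
 [ 0.4  0.9  0. ]
 [ 0.   0.  -1. ]]
```

View pics/crop1.png

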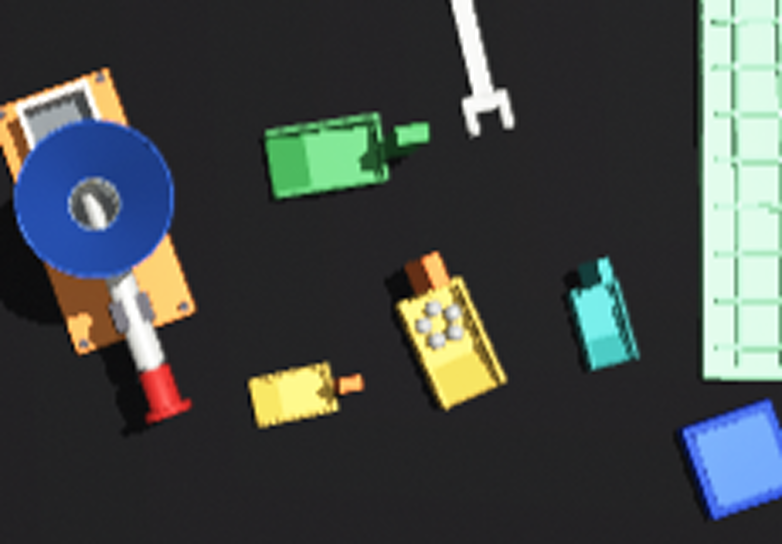

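View pics/crop2.png

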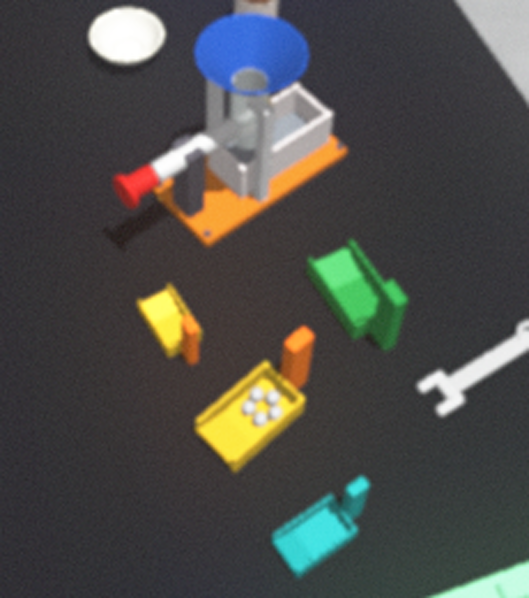

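The top view and crops show four scoop-like things: large yellow with the five balls at px (416,247), small yellow (372,266), green (383,195) and turquoise (462,243). I choose the large yellow one, which the crop confirms holds the balls. The funnel is at (313,208), and the red knob at (332,266) points toward the robot. Next I refine these positions.

```bash
cat > meas.py <<'E'
from h import *
np.set_printoptions(precision=1,suppress=True)
def cloud(c):
    d=c["depth"];v,u=np.nonzero(d>0);s=d[v,u]
    P=np.c_[(u-c["cx"])/c["fx"]*s,-(v-c["cy"])/c["fy"]*s,-s,np.ones_like(s)]
    W=(np.linalg.inv(c["camera_from_world"])@P.T).T[:,:3]
    h=cv2.cvtColor(c["color"],cv2.COLOR_RGB2HSV)[v,u].astype(int)
    return W,h
E
python3 - <<'E'
from meas import *
def box(W,x0,x1,y0,y1): return (W[:,0]>x0)&(W[:,0]<x1)&(W[:,1]>y0)&(W[:,1]<y1)
for cam in ("top","side"):
    c=capture(cam);W,h=cloud(c)
    print(cam,"bench z",np.median(W[box(W,300,350,-200,200)][:,2]))
    b=box(W,480,700,-80,140)&(h[:,0]>100)&(h[:,0]<130)&(h[:,1]>120)&(W[:,2]>140)
    B=W[b]; print("funnel",len(B),B.min(0),B.max(0)); 
    r=B[B[:,2]>188]; print(" rim",len(r),cv2.minEnclosingCircle(r[:,:2].astype(np.float32)))
    k=box(W,400,520,-80,40)&((h[:,0]<6)|(h[:,0]>174))&(h[:,1]>150)&(W[:,2]>60)
    K=W[k]; print("knob",len(K),K.min(0),K.max(0),np.median(K,0))
    y=box(W,430,600,-310,-190)&(h[:,0]>=22)&(h[:,0]<35)&(h[:,1]>100)&(W[:,2]>1)
    Y=W[y]; print("trough",len(Y),Y.min(0),Y.max(0),cv2.minAreaRect(Y[:,:2].astype(np.float32)))
    o=box(W,500,600,-310,-190)&(h[:,0]<20)&(h[:,0]>5)&(h[:,1]>100)&(W[:,2]>70)
    O=W[o]; print("handle top",len(O),O.min(0),O.max(0),O.mean(0))
    a=box(W,430,800,-120,160)&(h[:,0]<22)&(h[:,0]>8)&(h[:,1]>100)&(W[:,2]<30)&(W[:,2]>4)
    A=W[a]; print("plate",cv2.minAreaRect(A[:,:2].astype(np.float32)))
    for n,z in (("scoop_handle",67),("scoop_spout",13),("scoop",0)):
        print(n,[px2w(c,*q["centre"],z) for q in place_of(n,cam) if abs(px2w(c,*q["centre"],z)[1]+250)<45])
E
```

```text
top bench z 0.2060481440445301
funnel 1503 [537.9 -24.9 151.7] [644.9  83.9 203.2]
 rim 538 ((591.5773315429688, 29.07150650024414), 55.37564468383789)
knob 149 [435.4 -41.2  89.8] [475.5  -6.1 124. ] [455.5 -20.9 110.2]
trough 532 [ 445.5 -292.8    1. ] [ 556.1 -207.9   89.3] ((505.14373779296875, -249.5651092529297), (108.82254791259766, 59.935054779052734), 23.840412139892578)
handle top 53 [ 538.  -235.1   72.1] [ 561.6 -215.9   94.7] [ 549.3 -224.6   87. ]
plate ((600.0216064453125, 31.15569305419922), (208.08763122558594, 102.88128662109375), 20.356725692749023)
scoop_handle [array([ 660.6, -206.5,   67. ]), array([ 551.1, -234.1,   67. ])]
scoop_spout [array([ 459. , -269.7,   13. ])]
scoop [array([ 513.3, -250.3,    0. ])]
side bench z -0.05667185202366909
funnel 1175 [534.1 -28.1 153.6] [644.6  82.  200.4]
 rim 406 ((589.7360229492188, 28.061201095581055), 56.30642318725586)
knob 200 [434.3 -48.   84.3] [474.6  -7.3 119.6] [450.9 -28.  108.7]
trough 973 [ 443.5 -293.5    1. ] [ 554.3 -198.2   30.3] ((498.02447509765625, -244.4934844970703), (105.10855865478516, 64.41015625), 24.27058982849121)
handle top 119 [ 532.9 -239.6   70. ] [ 560.3 -219.1   91.9] [ 545.6 -231.    84. ]
plate ((597.5158081054688, 25.595726013183594), (205.76611328125, 95.03905487060547), 20.018518447875977)
scoop_handle [array([ 544.5, -232.9,   67. ]), array([ 653.2, -211.8,   67. ])]
scoop_spout [array([ 451.3, -268.4,   13. ])]
scoop [array([ 506.4, -245.9,    0. ])]
```

```bash
python3 -m jog '[{"az":0.18},{"az":0.18},{"az":0.18},{"az":0.18},{"az":0.18}]' && python3 -m jog '[{"az":0.18},{"az":0.18},{"az":0.18},{"az":0.18},{"az":0.18}]' && python3 -m jog '[{"az":0.18},{"az":0.18},{"az":0.18},{"tz":0},{"tz":0}]'
cat > st.py <<'E'
from meas import *
import sys
s=sense();M=rot(s["ee_rot"]).as_matrix();g=s["eef_pos"]-19*M[:,2]
print("t",s["time_s"],"J",np.round(s["joints"],2),"tcp",s["eef_pos"],"grasp",g,"xyaw",np.degrees(np.arctan2(M[1,0],M[0,0])),"z",np.round(M[:,2],3),"F",s["force"],"w",round(s["grip_width"],3),"gf",s["grip_force"])
if len(sys.argv)>3:
    t=np.array([float(a) for a in sys.argv[1:4]]); print("to grasp target, tool axes:",M.T@(t-g))
E
python3 st.py 548 -230 200
```

```text
t 1.9 J [ 0.9  0.3  1.5  0.   1.3 -0.2] tcp [235.3 469.3 231.3] grasp [235.3 469.3 250.3] xyaw 153.36913438121945 z [-0. -0. -1.] F [-0.1  0.1 -0.5] w 1.0 gf 0.0
to grasp target, tool axes: [-592.9 -485.    50.3]schema error: expected keys tx, ty, tz, ax, ay, az, jaw
```

```bash
python3 -m jog '[{"tx":0,"ty":0,"tz":0,"ax":0,"ay":0,"az":0.175,"jaw":-1},{"tx":0,"ty":0,"tz":0,"ax":0,"ay":0,"az":0.175,"jaw":-1},{"tx":0,"ty":0,"tz":0,"ax":0,"ay":0,"az":0.175,"jaw":-1},{"tx":0,"ty":0,"tz":0,"ax":0,"ay":0,"az":0.175,"jaw":-1},{"tx":0,"ty":0,"tz":0,"ax":0,"ay":0,"az":0.175,"jaw":-1}]' && python3 -m jog '[{"tx":0,"ty":0,"tz":0,"ax":0,"ay":0,"az":0.175,"jaw":-1},{"tx":0,"ty":0,"tz":0,"ax":0,"ay":0,"az":0.175,"jaw":-1},{"tx":0,"ty":0,"tz":0,"ax":0,"ay":0,"az":0.175,"jaw":-1},{"tx":0,"ty":0,"tz":0,"ax":0,"ay":0,"az":0.175,"jaw":-1},{"tx":0,"ty":0,"tz":0,"ax":0,"ay":0,"az":0.175,"jaw":-1}]' && python3 -m jog '[{"tx":0,"ty":0,"tz":0,"ax":0,"ay":0,"az":0.175,"jaw":-1},{"tx":0,"ty":0,"tz":0,"ax":0,"ay":0,"az":0.175,"jaw":-1},{"tx":0,"ty":0,"tz":0,"ax":0,"ay":0,"az":0.175,"jaw":-1},{"tx":0,"ty":0,"tz":0,"ax":0,"ay":0,"az":0,"jaw":-1}]'
python3 st.py 548 -230 250
```

```text
time_s: 2.52
eef_pos: [235.4, 469.3, 231.3]
ee_rot: [0.0, 0.623, 0.782, 0.0]
force: [0.4, 0.6, -0.8]
grip_width: 0.998
grip_force: 0.0
time_s: 3.15
eef_pos: [235.4, 469.3, 231.3]
ee_rot: [-0.0, 0.896, 0.444, -0.0]
force: [0.2, -0.1, 0.0]
grip_width: 0.997
grip_force: 0.0
time_s: 3.65
eef_pos: [235.3, 469.3, 231.3]
ee_rot: [0.0, 0.98, 0.2, -0.0]
force: [-0.2, -0.2, -0.5]
grip_width: 1.0
grip_force: 0.0
t 3.65 J [ 0.9  0.3  1.5 -0.   1.3  2. ] tcp [235.3 469.3 231.3] grasp [235.3 469.3 250.3] xyaw 23.112269090643817 z [-0. -0. -1.] F [-0.2 -0.2 -0.5] w 1.0 gf 0.0
to grasp target, tool axes: [ 13.1 765.9   0.3]
```

```bash
python3 -m jog '[{"tx":1,"ty":50,"tz":0,"ax":0,"ay":0,"az":0,"jaw":-1},{"tx":1,"ty":50,"tz":0,"ax":0,"ay":0,"az":0,"jaw":-1},{"tx":1,"ty":50,"tz":0,"ax":0,"ay":0,"az":0,"jaw":-1},{"tx":1,"ty":50,"tz":0,"ax":0,"ay":0,"az":0,"jaw":-1},{"tx":1,"ty":50,"tz":0,"ax":0,"ay":0,"az":0,"jaw":-1}]' >/dev/null&& python3 -m jog '[{"tx":1,"ty":50,"tz":0,"ax":0,"ay":0,"az":0,"jaw":-1},{"tx":1,"ty":50,"tz":0,"ax":0,"ay":0,"az":0,"jaw":-1},{"tx":1,"ty":50,"tz":0,"ax":0,"ay":0,"az":0,"jaw":-1},{"tx":1,"ty":50,"tz":0,"ax":0,"ay":0,"az":0,"jaw":-1},{"tx":1,"ty":50,"tz":0,"ax":0,"ay":0,"az":0,"jaw":-1}]' >/dev/null && python3 -m jog '[{"tx":1,"ty":50,"tz":0,"ax":0,"ay":0,"az":0,"jaw":-1},{"tx":1,"ty":50,"tz":0,"ax":0,"ay":0,"az":0,"jaw":-1},{"tx":1,"ty":50,"tz":0,"ax":0,"ay":0,"az":0,"jaw":-1},{"tx":1,"ty":50,"tz":0,"ax":0,"ay":0,"az":0,"jaw":-1},{"tx":1,"ty":50,"tz":0,"ax":0,"ay":0,"az":0,"jaw":-1}]'
python3 st.py 548 -230 67
```

```text
time_s: 5.52
eef_pos: [543.0, -216.7, 231.3]
ee_rot: [0.0, 0.979, 0.202, 0.0]
force: [0.5, -0.1, -0.1]
grip_width: 1.002
grip_force: 0.0
t 5.525 J [-0.6  0.5  1.3  0.   1.4  0.6] tcp [ 543.  -216.7  231.3] grasp [ 543.  -216.7  250.3] xyaw 23.261765188796073 z [ 0. -0. -1.] F [ 0.5 -0.1 -0.1] w 1.002 gf 0.0
to grasp target, tool axes: [ -0.6  14.2 183.3]
```

```bash
python3 -m jog '[{"tx":0,"ty":14,"tz":0,"ax":0,"ay":0,"az":0,"jaw":-1},{"tx":0,"ty":0,"tz":50,"ax":0,"ay":0,"az":0,"jaw":-1},{"tx":0,"ty":0,"tz":50,"ax":0,"ay":0,"az":0,"jaw":-1},{"tx":0,"ty":0,"tz":25,"ax":0,"ay":0,"az":0,"jaw":-1},{"tx":0,"ty":0,"tz":0,"ax":0,"ay":0,"az":0,"jaw":-1}]'
python3 st.py 548 -230 67
python3 - <<'E'
from meas import *
c=capture("side"); im=c["color"][270:450,240:440]
cv2.imwrite("pics/crop3.png",cv2.resize(im[:,:,::-1],None,fx=3,fy=3,interpolation=cv2.INTER_CUBIC))
E
```

```text
time_s: 6.15
eef_pos: [547.2, -226.9, 105.0]
ee_rot: [-0.001, 0.98, 0.201, -0.001]
force: [-0.8, -0.1, -0.2]
grip_width: 0.999
grip_force: 0.0
t 6.15 J [-0.6  0.6  1.4  0.   1.1  0.6] tcp [ 547.2 -226.9  105. ] grasp [ 547.2 -227.   124. ] xyaw 23.176012377527616 z [-0.  0. -1.] F [-0.8 -0.1 -0.2] w 0.999 gf 0.0
to grasp target, tool axes: [-0.4  3.3 57. ]
```

View pics/crop3.png

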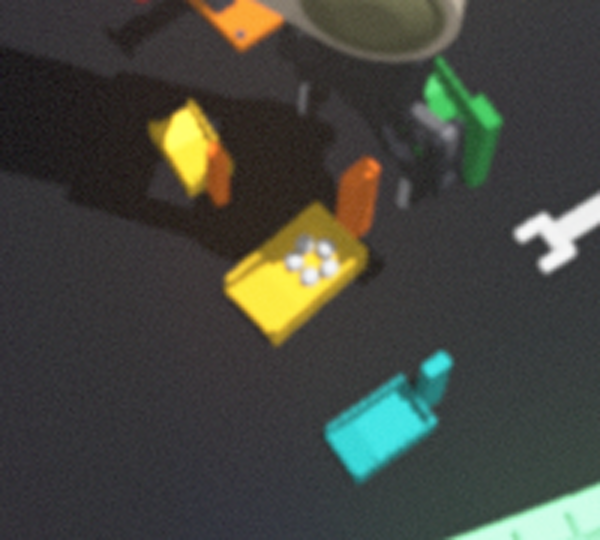

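```bash
python3 -m jog '[{"tx":0,"ty":2,"tz":30,"ax":0,"ay":0,"az":0,"jaw":-1},{"tx":0,"ty":0,"tz":27,"ax":0,"ay":0,"az":0,"jaw":-1},{"tx":0,"ty":0,"tz":0,"ax":0,"ay":0,"az":0,"jaw":-1},{"tx":0,"ty":0,"tz":0,"ax":0,"ay":0,"az":0,"jaw":0.3},{"tx":0,"ty":0,"tz":0,"ax":0,"ay":0,"az":0,"jaw":0.6}]' 40
python3 -m jog '[{"tx":0,"ty":0,"tz":0,"ax":0,"ay":0,"az":0,"jaw":1},{"tx":0,"ty":0,"tz":0,"ax":0,"ay":0,"az":0,"jaw":1},{"tx":0,"ty":0,"tz":0,"ax":0,"ay":0,"az":0,"jaw":1},{"tx":0,"ty":0,"tz":0,"ax":0,"ay":0,"az":0,"jaw":1},{"tx":0,"ty":0,"tz":0,"ax":0,"ay":0,"az":0,"jaw":1}]' 40
python3 st.py 548 -230 67
```

```text
time_s: 6.82
eef_pos: [549.4, -230.2, 51.0]
ee_rot: [0.001, 0.98, 0.2, 0.001]
force: [0.7, -1.0, 0.2]
grip_width: 0.61
grip_force: 0.0
time_s: 7.45
eef_pos: [548.8, -229.8, 49.6]
ee_rot: [0.0, 0.98, 0.2, 0.0]
force: [-0.3, 2.5, 4.9]
grip_width: 0.157
grip_force: 44.5
t 7.45 J [-0.6  0.7  1.5  0.   1.   0.6] tcp [ 548.8 -229.8   49.6] grasp [ 548.8 -229.8   68.6] xyaw 23.019617617128663 z [ 0. -0. -1.] F [-0.3  2.5  4.9] w 0.157 gf 44.46838438510895
to grasp target, tool axes: [-0.8 -0.2  1.6]
```

```bash
python3 -m jog '[{"tx":0,"ty":0,"tz":-8,"ax":0,"ay":0,"az":0,"jaw":1},{"tx":0,"ty":0,"tz":-16,"ax":0,"ay":0,"az":0,"jaw":1},{"tx":0,"ty":0,"tz":-25,"ax":0,"ay":0,"az":0,"jaw":1},{"tx":0,"ty":0,"tz":-25,"ax":0,"ay":0,"az":0,"jaw":1},{"tx":0,"ty":0,"tz":-25,"ax":0,"ay":0,"az":0,"jaw":1}]' 70
python3 -m jog '[{"tx":0,"ty":0,"tz":-30,"ax":0,"ay":0,"az":0,"jaw":1},{"tx":0,"ty":0,"tz":-30,"ax":0,"ay":0,"az":0,"jaw":1},{"tx":0,"ty":0,"tz":-30,"ax":0,"ay":0,"az":0,"jaw":1},{"tx":0,"ty":0,"tz":-25,"ax":0,"ay":0,"az":0,"jaw":1},{"tx":0,"ty":0,"tz":-10,"ax":0,"ay":0,"az":0,"jaw":1}]' 70
python3 - <<'E'
from meas import *
c=capture("side"); im=c["color"][100:440,200:480]
cv2.imwrite("pics/crop4.png",cv2.resize(im[:,:,::-1],None,fx=1.75,fy=1.75,interpolation=cv2.INTER_CUBIC))
E
python3 st.py 693 69 290
```

```text
time_s: 8.07
eef_pos: [548.7, -229.9, 150.1]
ee_rot: [0.0, 0.98, 0.2, 0.0]
force: [-0.5, 0.1, -1.6]
grip_width: 0.155
grip_force: 68.1
time_s: 8.7
eef_pos: [548.8, -230.0, 275.4]
ee_rot: [0.001, 0.98, 0.2, 0.001]
force: [0.3, 0.4, -1.8]
grip_width: 0.155
grip_force: 68.2
t 8.75 J [-0.6  0.5  1.2 -0.   1.5  0.6] tcp [ 548.9 -230.   275.6] grasp [ 548.9 -230.   294.6] xyaw 23.02074561444306 z [ 0. -0. -1.] F [-0.  -0.5 -0.8] w 0.153 gf 68.12842726707458
to grasp target, tool axes: [ 249.6 -218.8    4.5]
```

View pics/crop4.png

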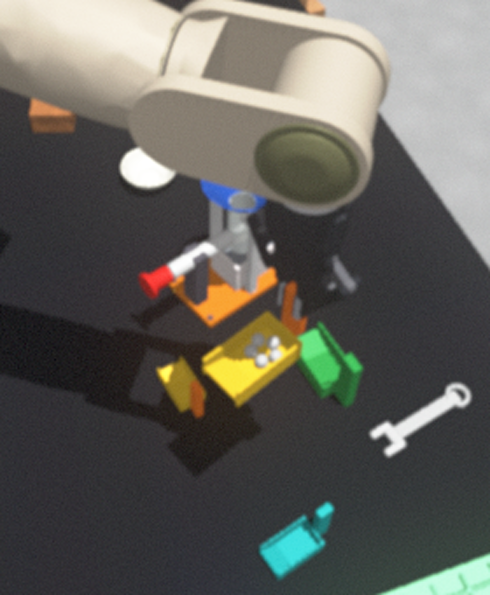

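```bash
python3 -m jog '[{"tx":8,"ty":-7,"tz":0,"ax":0,"ay":0,"az":0,"jaw":1},{"tx":16,"ty":-14,"tz":0,"ax":0,"ay":0,"az":0,"jaw":1},{"tx":24,"ty":-21,"tz":0,"ax":0,"ay":0,"az":0,"jaw":1},{"tx":28,"ty":-25,"tz":0,"ax":0,"ay":0,"az":0,"jaw":1},{"tx":28,"ty":-25,"tz":0,"ax":0,"ay":0,"az":0,"jaw":1}]' 70
python3 -m jog '[{"tx":28,"ty":-25,"tz":0,"ax":0,"ay":0,"az":0,"jaw":1},{"tx":28,"ty":-25,"tz":0,"ax":0,"ay":0,"az":0,"jaw":1},{"tx":28,"ty":-25,"tz":0,"ax":0,"ay":0,"az":0,"jaw":1},{"tx":24,"ty":-21,"tz":0,"ax":0,"ay":0,"az":0,"jaw":1},{"tx":18,"ty":-15,"tz":0,"ax":0,"ay":0,"az":0,"jaw":1}]' 70
python3 -m jog '[{"tx":12,"ty":-10,"tz":0,"ax":0,"ay":0,"az":0,"jaw":1},{"tx":6,"ty":-6,"tz":0,"ax":0,"ay":0,"az":0,"jaw":1},{"tx":0,"ty":0,"tz":0,"ax":0,"ay":0,"az":0,"jaw":1},{"tx":0,"ty":0,"tz":0,"ax":0,"ay":0,"az":0,"jaw":1}]' 70
python3 st.py 695 73 290
python3 - <<'E'
from meas import *
for cam in("side","top"):
    c=capture(cam); 
    for n,z in (("scoop_spout",238),("scoop_handle",292)): print(cam,n,[(px2w(c,*q["centre"],z),q["conf"]) for q in place_of(n,cam)][:3])
    if cam=="side": im=c["color"][80:340,230:500]
cv2.imwrite("pics/crop5.png",cv2.resize(im[:,:,::-1],None,fx=2.2,fy=2.2,interpolation=cv2.INTER_CUBIC))
E
```

```text
time_s: 9.38
eef_pos: [609.0, -101.8, 272.5]
ee_rot: [-0.0, 0.98, 0.2, -0.001]
force: [0.4, 1.1, -1.9]
grip_width: 0.156
grip_force: 68.1
time_s: 10.0
eef_pos: [681.2, 50.2, 272.2]
ee_rot: [-0.0, 0.98, 0.201, -0.001]
force: [0.2, -0.2, -1.2]
grip_width: 0.153
grip_force: 68.1
time_s: 10.5
eef_pos: [691.1, 68.4, 273.2]
ee_rot: [0.0, 0.98, 0.199, -0.0]
force: [-0.1, 0.4, -1.6]
grip_width: 0.157
grip_force: 68.1
t 10.5 J [-0.1  0.7  0.8 -0.   1.6  1.1] tcp [691.1  68.4 273.2] grasp [691.1  68.5 292.2] xyaw 22.99993025690223 z [-0. -0. -1.] F [-0.1  0.4 -1.6] w 0.157 gf 68.08531165122986
to grasp target, tool axes: [ 5.3 -2.7  2.2]
side scoop_spout [(array([ 435., -449.,  238.]), 0.92), (array([ 555.6, -241.2,  238. ]), 0.85), (array([591.9,  31.1, 238. ]), 0.78)]
side scoop_handle [(array([ 422.5, -306.3,  292. ]), 0.85), (array([ 484.2, -437.6,  292. ]), 0.82), (array([685.8,  61. , 292. ]), 0.81)]
top scoop_spout [(array([ 484.3, -319.5,  238. ]), 0.86), (array([611.1, -95.7, 238. ]), 0.81), (array([595.2,  25.3, 238. ]), 0.75)]
top scoop_handle [(array([ 634.7, -167.1,  292. ]), 0.87), (array([ 467.3, -128.2,  292. ]), 0.76), (array([696. ,  69.7, 292. ]), 0.74)]
```

View pics/crop5.png

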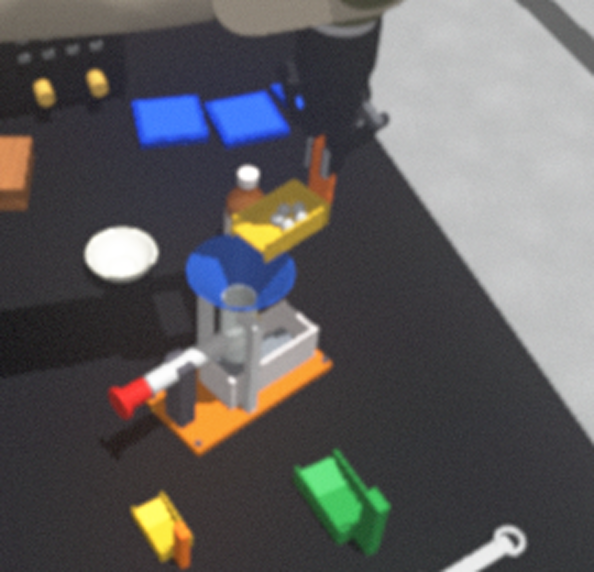

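Run:
```python
import numpy as np
r=np.array([102,35.]); 
def R(t): c,s=np.cos(t),np.sin(t); return np.array([[c,-s],[s,c]])
N=12; th=np.arange(N+1)*0.08
f=np.minimum(1,np.arange(N+1)/9)
S=np.c_[6*f,-36*f]
P=np.array([S[i]+R(th[i])@r for i in range(N+1)])
for i in range(N):
    d=R(th[i]).T@(P[i+1]-P[i]); print(round(d[0],1),round(-d[1],1))   # tx, tz
```

```text
-2.5 -4.0
-2.8 -4.0
-3.1 -4.0
-3.4 -4.0
-3.7 -4.0
-4.1 -4.1
-4.4 -4.2
-4.7 -4.3
-5.0 -4.4
-3.1 -8.0
-3.1 -8.0
-3.1 -8.0
```

```bash
python3 -m jog '[{"tx":-2.5,"ty":0,"tz":-4,"ax":0,"ay":0.08,"az":0,"jaw":1},{"tx":-2.8,"ty":0,"tz":-4,"ax":0,"ay":0.08,"az":0,"jaw":1},{"tx":-3.1,"ty":0,"tz":-4,"ax":0,"ay":0.08,"az":0,"jaw":1},{"tx":-3.4,"ty":0,"tz":-4,"ax":0,"ay":0.08,"az":0,"jaw":1}]' 70
cat > sp.py <<'E'
from meas import *
s=sense();M=rot(s["ee_rot"]).as_matrix()
print("spout",s["eef_pos"]+M@np.array([-102,0,35.]),"tilt",np.degrees(np.arccos(-M[2,2])),"z",np.round(M[:,2],2),s["time_s"])
E
python3 sp.py
```

```text
time_s: 11.3
eef_pos: [678.6, 63.2, 288.0]
ee_rot: [-0.032, 0.967, 0.197, 0.157]
force: [0.4, -0.3, -0.7]
grip_width: 0.154
grip_force: 68.1
spout [599.7  29.7 222.4] tilt 18.489215303908555 z [ 0.3  0.1 -0.9] 11.3
```

```bash
python3 -m jog '[{"tx":-3.7,"ty":0,"tz":-4,"ax":0,"ay":0.08,"az":0,"jaw":1},{"tx":-4.1,"ty":0,"tz":-4,"ax":0,"ay":0.08,"az":0,"jaw":1},{"tx":-4.4,"ty":0,"tz":-4.2,"ax":0,"ay":0.08,"az":0,"jaw":1},{"tx":-4.7,"ty":0,"tz":-4.3,"ax":0,"ay":0.08,"az":0,"jaw":1},{"tx":-5,"ty":0,"tz":-4.4,"ax":0,"ay":0.08,"az":0,"jaw":1}]' 70
python3 -m jog '[{"tx":-3,"ty":0,"tz":-8,"ax":0,"ay":0.08,"az":0,"jaw":1},{"tx":-3,"ty":0,"tz":-8,"ax":0,"ay":0.08,"az":0,"jaw":1},{"tx":-3,"ty":0,"tz":-8,"ax":0,"ay":0.08,"az":0,"jaw":1},{"tx":0,"ty":0,"tz":0,"ax":0,"ay":0,"az":0,"jaw":1},{"tx":0,"ty":0,"tz":0,"ax":0,"ay":0,"az":0,"jaw":1}]' 70
python3 -m jog '[{"tx":0,"ty":0,"tz":0,"ax":0,"ay":0,"az":0,"jaw":1},{"tx":0,"ty":0,"tz":0,"ax":0,"ay":0,"az":0,"jaw":1},{"tx":0,"ty":0,"tz":0,"ax":0,"ay":0,"az":0,"jaw":1},{"tx":0,"ty":0,"tz":0,"ax":0,"ay":0,"az":0,"jaw":1}]' 70
python3 sp.py
python3 - <<'E'
from meas import *
c=capture("side"); im=c["color"][100:320,250:470]
cv2.imwrite("pics/crop6.png",cv2.resize(im[:,:,::-1],None,fx=2.7,fy=2.7,interpolation=cv2.INTER_CUBIC))
print([(q["centre"],q["conf"]) for q in find_in("ball1","side")])
E
```

```text
time_s: 11.92
eef_pos: [651.9, 51.9, 296.2]
ee_rot: [-0.07, 0.917, 0.187, 0.347]
force: [0.2, 1.0, -0.5]
grip_width: 0.157
grip_force: 68.4
time_s: 12.55
eef_pos: [631.1, 42.9, 306.4]
ee_rot: [-0.092, 0.869, 0.177, 0.452]
force: [-0.4, 0.7, -1.4]
grip_width: 0.155
grip_force: 68.5
time_s: 13.05
eef_pos: [630.7, 43.0, 305.9]
ee_rot: [-0.092, 0.869, 0.177, 0.452]
force: [0.4, -0.1, -0.9]
grip_width: 0.156
grip_force: 68.5
spout [603.3  31.4 202.3] tilt 54.994589728569764 z [ 0.8  0.3 -0.6] 13.05
[]
```

View pics/crop6.png

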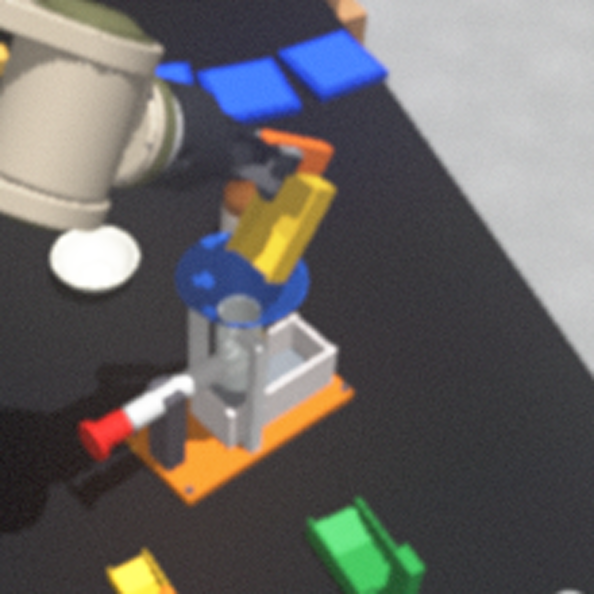

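```bash
python3 -m jog '[{"tx":12,"ty":0,"tz":-8.5,"ax":0,"ay":0,"az":0,"jaw":1},{"tx":12,"ty":0,"tz":-8.5,"ax":0,"ay":0,"az":0,"jaw":1},{"tx":0,"ty":0,"tz":0,"ax":0,"ay":-0.12,"az":0,"jaw":1},{"tx":0,"ty":0,"tz":0,"ax":0,"ay":-0.12,"az":0,"jaw":1},{"tx":0,"ty":0,"tz":0,"ax":0,"ay":-0.12,"az":0,"jaw":1}]' 70
python3 -m jog '[{"tx":0,"ty":0,"tz":0,"ax":0,"ay":-0.15,"az":0,"jaw":1},{"tx":0,"ty":0,"tz":0,"ax":0,"ay":-0.15,"az":0,"jaw":1},{"tx":0,"ty":0,"tz":0,"ax":0,"ay":-0.15,"az":0,"jaw":1},{"tx":0,"ty":0,"tz":0,"ax":0,"ay":-0.15,"az":0,"jaw":1},{"tx":0,"ty":20,"tz":0,"ax":0,"ay":0,"az":0,"jaw":1}]' 70
python3 -m jog '[{"tx":0,"ty":40,"tz":0,"ax":0,"ay":0,"az":0,"jaw":1},{"tx":0,"ty":40,"tz":0,"ax":0,"ay":0,"az":0,"jaw":1},{"tx":0,"ty":30,"tz":0,"ax":0,"ay":0,"az":0,"jaw":1},{"tx":0,"ty":0,"tz":0,"ax":0,"ay":0,"az":0,"jaw":1}]' 70
python3 sp.py; python3 st.py 549 -230 75
python3 - <<'E'
from meas import *
c=capture("top"); im=c["color"][160:310,280:460]
cv2.imwrite("pics/crop7.png",cv2.resize(im[:,:,::-1],None,fx=3.8,fy=3.8,interpolation=cv2.INTER_CUBIC))
E
```

```text
time_s: 13.78
eef_pos: [630.4, 42.6, 335.7]
ee_rot: [-0.058, 0.937, 0.19, 0.288]
force: [0.2, 0.5, -2.0]
grip_width: 0.156
grip_force: 68.3
time_s: 14.4
eef_pos: [639.5, 25.6, 334.3]
ee_rot: [-0.0, 0.98, 0.201, -0.0]
force: [-0.2, -0.4, -1.5]
grip_width: 0.157
grip_force: 68.4
time_s: 14.9
eef_pos: [681.7, -80.1, 334.4]
ee_rot: [-0.0, 0.98, 0.198, 0.001]
force: [0.5, 0.1, -0.8]
grip_width: 0.152
grip_force: 68.4
spout [ 587.7 -119.6  299.3] tilt 0.06097845223138045 z [ 0.  0. -1.] 14.9
t 14.9 J [-0.3  0.7  0.7  0.   1.8  0.9] tcp [681.7 -80.1 334.4] grasp [681.7 -80.1 353.4] xyaw 22.82199377821456 z [ 0.  0. -1.] F [ 0.5  0.1 -0.8] w 0.152 gf 68.427654504776
to grasp target, tool axes: [-180.7   86.8  278.2]
```

View pics/crop7.png

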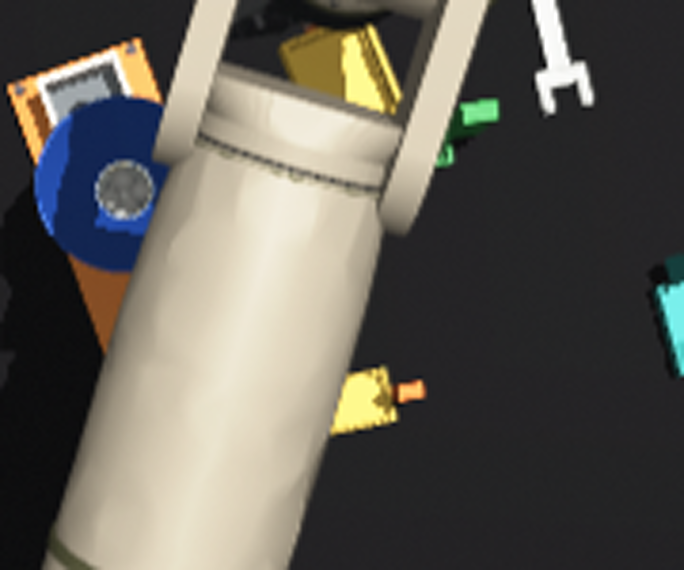

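```bash
python3 -m jog '[{"tx":-36,"ty":17.5,"tz":0,"ax":0,"ay":0,"az":0,"jaw":1},{"tx":-36,"ty":17.5,"tz":0,"ax":0,"ay":0,"az":0,"jaw":1},{"tx":-36,"ty":17.5,"tz":0,"ax":0,"ay":0,"az":0,"jaw":1},{"tx":-36,"ty":17.5,"tz":0,"ax":0,"ay":0,"az":0,"jaw":1},{"tx":-36,"ty":17,"tz":0,"ax":0,"ay":0,"az":0,"jaw":1}]' 70
python3 -m jog '[{"tx":0,"ty":0,"tz":45,"ax":0,"ay":0,"az":0,"jaw":1},{"tx":0,"ty":0,"tz":45,"ax":0,"ay":0,"az":0,"jaw":1},{"tx":0,"ty":0,"tz":45,"ax":0,"ay":0,"az":0,"jaw":1},{"tx":0,"ty":0,"tz":45,"ax":0,"ay":0,"az":0,"jaw":1},{"tx":0,"ty":0,"tz":35,"ax":0,"ay":0,"az":0,"jaw":1}]' 70
python3 -m jog '[{"tx":0,"ty":0,"tz":25,"ax":0,"ay":0,"az":0,"jaw":1},{"tx":0,"ty":0,"tz":20,"ax":0,"ay":0,"az":0,"jaw":1},{"tx":0,"ty":0,"tz":10,"ax":0,"ay":0,"az":0,"jaw":1},{"tx":0,"ty":0,"tz":0,"ax":0,"ay":0,"az":0,"jaw":1}]' 70
python3 st.py 549 -230 69
```

```text
time_s: 15.58
eef_pos: [548.6, -227.3, 335.9]
ee_rot: [0.0, 0.98, 0.2, 0.001]
force: [-0.3, 0.3, -1.3]
grip_width: 0.159
grip_force: 68.6
time_s: 16.2
eef_pos: [549.2, -226.2, 119.2]
ee_rot: [-0.0, 0.98, 0.2, 0.0]
force: [0.7, -0.8, -1.8]
grip_width: 0.153
grip_force: 68.6
time_s: 16.7
eef_pos: [549.6, -226.9, 65.5]
ee_rot: [-0.0, 0.98, 0.2, 0.0]
force: [0.8, 0.4, -1.7]
grip_width: 0.153
grip_force: 68.6
t 16.7 J [-0.6  0.6  1.5  0.   1.   0.6] tcp [ 549.6 -226.9   65.5] grasp [ 549.6 -226.9   84.5] xyaw 23.031818506288424 z [ 0.  0. -1.] F [ 0.8  0.4 -1.7] w 0.153 gf 68.59288930892944
to grasp target, tool axes: [-1.8  2.6 15.5]
```

```bash
python3 -m jog '[{"tx":0,"ty":0,"tz":8,"ax":0,"ay":0,"az":0,"jaw":1},{"tx":0,"ty":0,"tz":5,"ax":0,"ay":0,"az":0,"jaw":1},{"tx":0,"ty":0,"tz":3,"ax":0,"ay":0,"az":0,"jaw":1},{"tx":0,"ty":0,"tz":0,"ax":0,"ay":0,"az":0,"jaw":1},{"tx":0,"ty":0,"tz":0,"ax":0,"ay":0,"az":0,"jaw":1}]' 50
python3 st.py 549 -230 69
```

```text
time_s: 17.32
eef_pos: [549.9, -227.2, 49.6]
ee_rot: [0.0, 0.98, 0.2, 0.0]
force: [-0.4, 0.9, 2.5]
grip_width: 0.156
grip_force: 69.0
t 17.325 J [-0.6  0.7  1.5  0.   1.   0.6] tcp [ 549.9 -227.2   49.6] grasp [ 549.9 -227.2   68.6] xyaw 23.019062368526438 z [ 0. -0. -1.] F [-0.4  0.9  2.5] w 0.156 gf 68.95020246505737
to grasp target, tool axes: [-1.9  2.2 -0.4]
```

Contact is light (about +4 N), so I release and lift.

```bash
python3 -m jog '[{"tx":0,"ty":0,"tz":0,"ax":0,"ay":0,"az":0,"jaw":0.3},{"tx":0,"ty":0,"tz":0,"ax":0,"ay":0,"az":0,"jaw":-0.2},{"tx":0,"ty":0,"tz":0,"ax":0,"ay":0,"az":0,"jaw":-0.6},{"tx":0,"ty":0,"tz":0,"ax":0,"ay":0,"az":0,"jaw":-1},{"tx":0,"ty":0,"tz":0,"ax":0,"ay":0,"az":0,"jaw":-1}]' 50
python3 -m jog '[{"tx":0,"ty":0,"tz":-20,"ax":0,"ay":0,"az":0,"jaw":-1},{"tx":0,"ty":0,"tz":-40,"ax":0,"ay":0,"az":0,"jaw":-1},{"tx":0,"ty":0,"tz":-40,"ax":0,"ay":0,"az":0,"jaw":-1},{"tx":0,"ty":0,"tz":-40,"ax":0,"ay":0,"az":0,"jaw":-1},{"tx":0,"ty":0,"tz":0,"ax":0,"ay":0,"az":0,"jaw":-1}]' 50
python3 st.py 459 -20 190
python3 - <<'E'
from meas import *
c=capture("side"); im=c["color"][150:430,230:460]
cv2.imwrite("pics/crop8.png",cv2.resize(im[:,:,::-1],None,fx=2.1,fy=2.1,interpolation=cv2.INTER_CUBIC))
W,h=cloud(c)
k=(W[:,0]>400)&(W[:,0]<520)&(W[:,1]>-80)&(W[:,1]<40)&((h[:,0]<6)|(h[:,0]>174))&(h[:,1]>150)&(W[:,2]>60)
print(W[k].min(0),W[k].max(0))
E
```

```text
time_s: 17.95
eef_pos: [549.8, -227.2, 49.3]
ee_rot: [0.0, 0.98, 0.2, -0.0]
force: [-0.0, 0.5, 0.5]
grip_width: 0.998
grip_force: 0.0
time_s: 18.58
eef_pos: [550.8, -227.8, 192.6]
ee_rot: [0.002, 0.98, 0.2, 0.002]
force: [0.1, 0.4, -0.7]
grip_width: 1.0
grip_force: 0.0
t 18.575 J [-0.6  0.5  1.3  0.   1.3  0.6] tcp [ 550.8 -227.8  192.6] grasp [ 550.7 -227.8  211.6] xyaw 23.02506544092899 z [ 0. -0. -1.] F [ 0.1  0.4 -0.7] w 1.0 gf 0.0
to grasp target, tool axes: [  -3.2 -227.2   20.4]
[433.4 -44.9  84.7] [475.3  -7.4 119.7]
```

View pics/crop8.png

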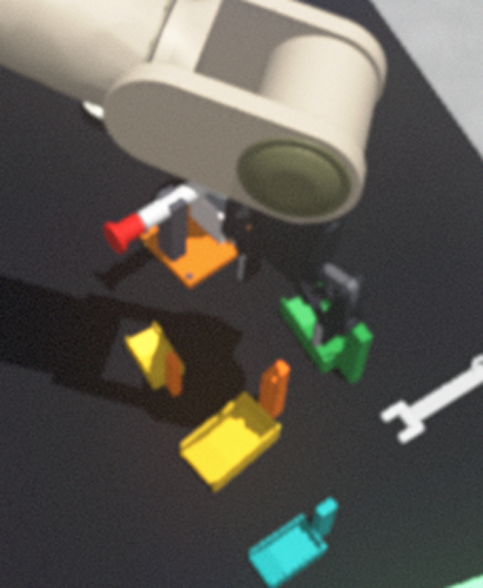

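```bash
python3 -m jog '[{"tx":-1,"ty":-45,"tz":5,"ax":0,"ay":0,"az":0,"jaw":-1},{"tx":-1,"ty":-50,"tz":5,"ax":0,"ay":0,"az":0,"jaw":-1},{"tx":-1,"ty":-50,"tz":5,"ax":0,"ay":0,"az":0,"jaw":-1},{"tx":0,"ty":-50,"tz":5,"ax":0,"ay":0,"az":0,"jaw":-1},{"tx":0,"ty":-32,"tz":0,"ax":0,"ay":0,"az":0.05,"jaw":-1}]'
python3 -m jog '[{"tx":0,"ty":0,"tz":0,"ax":0,"ay":0,"az":0,"jaw":-1}]' >/dev/null
python3 st.py 458.5 -20.5 100
python3 - <<'E'
from meas import *
c=capture("side"); im=c["color"][180:320,230:410]
cv2.imwrite("pics/crop9.png",cv2.resize(im[:,:,::-1],None,fx=3.5,fy=3.5,interpolation=cv2.INTER_CUBIC))
for n,z in (("gate_knob",100),("funnel_mouth",197)): print([(px2w(c,*q["centre"],z),q["conf"]) for q in place_of(n,"side")])
E
```

```text
time_s: 19.25
eef_pos: [456.5, -17.5, 167.9]
ee_rot: [-0.001, 0.985, 0.175, -0.001]
force: [-0.4, -0.4, -0.4]
grip_width: 1.001
grip_force: 0.0
t 19.375 J [-0.3  0.2  1.8  0.   1.1  0.9] tcp [457.1 -17.9 168.5] grasp [457.1 -17.9 187.5] xyaw 20.291990568193683 z [-0.  0. -1.] F [ 0.8 -0.1  0.2] w 0.998 gf 0.0
to grasp target, tool axes: [ 0.5  3.  87.5]
[(array([461.8, -12.2, 100. ]), 0.77)]
[(array([589.7,  21.8, 197. ]), 0.65)]
```

View pics/crop9.png

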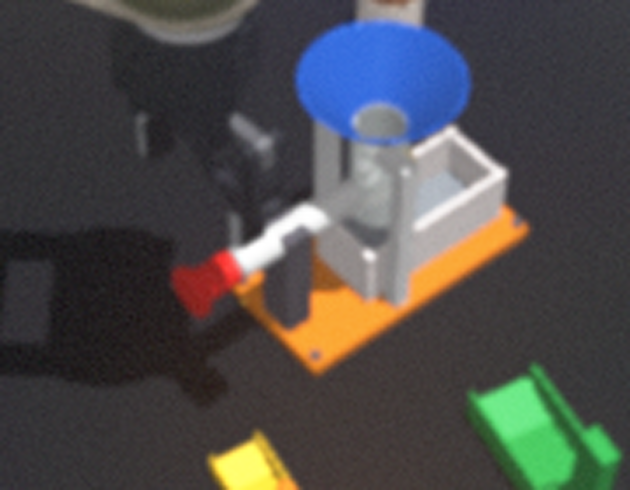

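```bash
python3 -m jog '[{"tx":0,"ty":2,"tz":25,"ax":0,"ay":0,"az":0,"jaw":-1},{"tx":0,"ty":0,"tz":30,"ax":0,"ay":0,"az":0,"jaw":-1},{"tx":0,"ty":0,"tz":25,"ax":0,"ay":0,"az":0,"jaw":-1},{"tx":0,"ty":0,"tz":8,"ax":0,"ay":0,"az":0,"jaw":-1},{"tx":0,"ty":0,"tz":0,"ax":0,"ay":0,"az":0,"jaw":-1}]' 60
python3 -m jog '[{"tx":0,"ty":0,"tz":0,"ax":0,"ay":0,"az":0,"jaw":0},{"tx":0,"ty":0,"tz":0,"ax":0,"ay":0,"az":0,"jaw":0.5},{"tx":0,"ty":0,"tz":0,"ax":0,"ay":0,"az":0,"jaw":1},{"tx":0,"ty":0,"tz":0,"ax":0,"ay":0,"az":0,"jaw":1},{"tx":0,"ty":0,"tz":0,"ax":0,"ay":0,"az":0,"jaw":1}]' 60
python3 st.py 458.5 -20.5 100
```

```text
time_s: 20.15
eef_pos: [459.1, -21.8, 81.3]
ee_rot: [-0.0, 0.985, 0.175, -0.0]
force: [-0.5, -0.2, 0.1]
grip_width: 1.003
grip_force: 0.0
time_s: 20.78
eef_pos: [458.7, -20.4, 81.9]
ee_rot: [-0.001, 0.985, 0.175, -0.0]
force: [-3.2, 6.4, 7.7]
grip_width: 0.259
grip_force: 58.6
t 20.775 J [-0.3  0.4  1.9  0.   0.9  0.9] tcp [458.7 -20.4  81.9] grasp [458.7 -20.4 100.9] xyaw 20.139984805882516 z [-0.  0. -1.] F [-3.2  6.4  7.7] w 0.259 gf 58.5640686750412
to grasp target, tool axes: [-0.2  0.   0.9]
```

```bash
python3 -m jog '[{"tx":-8,"ty":0,"tz":0,"ax":0,"ay":0,"az":0,"jaw":1},{"tx":-10,"ty":0,"tz":0,"ax":0,"ay":0,"az":0,"jaw":1},{"tx":-10,"ty":0,"tz":0,"ax":0,"ay":0,"az":0,"jaw":1},{"tx":-10,"ty":0,"tz":0,"ax":0,"ay":0,"az":0,"jaw":1},{"tx":-2,"ty":0,"tz":0,"ax":0,"ay":0,"az":0,"jaw":1}]' 80
python3 st.py 458.5 -20.5 100
```

```text
time_s: 21.4
eef_pos: [422.1, -34.0, 82.0]
ee_rot: [-0.001, 0.985, 0.175, 0.002]
force: [6.2, 13.2, 3.7]
grip_width: 0.254
grip_force: 78.2
t 21.4 J [-0.4  0.3  2.   0.   0.9  0.9] tcp [422.1 -34.   82. ] grasp [422. -34. 101.] xyaw 20.108708190908427 z [ 0.  0. -1.] F [ 6.2 13.2  3.7] w 0.254 gf 78.24934244155884
to grasp target, tool axes: [38.9 -0.2  1.2]
```

```bash
python3 -m jog '[{"tx":-1.5,"ty":0,"tz":0,"ax":0,"ay":0,"az":0,"jaw":1},{"tx":-1.5,"ty":0,"tz":0,"ax":0,"ay":0,"az":0,"jaw":1},{"tx":0,"ty":0,"tz":0,"ax":0,"ay":0,"az":0,"jaw":1},{"tx":0,"ty":0,"tz":0,"ax":0,"ay":0,"az":0,"jaw":1},{"tx":0,"ty":0,"tz":0,"ax":0,"ay":0,"az":0,"jaw":1}]' 80
python3 -m jog '[{"tx":0,"ty":0,"tz":0,"ax":0,"ay":0,"az":0,"jaw":1},{"tx":0,"ty":0,"tz":0,"ax":0,"ay":0,"az":0,"jaw":1},{"tx":0,"ty":0,"tz":0,"ax":0,"ay":0,"az":0,"jaw":1},{"tx":0,"ty":0,"tz":0,"ax":0,"ay":0,"az":0,"jaw":1},{"tx":0,"ty":0,"tz":0,"ax":0,"ay":0,"az":0,"jaw":1}]' 80
python3 st.py 458.5 -20.5 100
python3 - <<'E'
from meas import *
c=capture("side"); im=c["color"][150:380,200:420]
cv2.imwrite("pics/crop10.png",cv2.resize(im[:,:,::-1],None,fx=2.6,fy=2.6,interpolation=cv2.INTER_CUBIC))
for cam in("side","top"):
    if cam=="top": c=capture(cam)
    print(cam,[(px2w(c,*q["centre"],37),round(q["conf"],2)) for b in ("ball1",) for q in place_of(b,cam)])
    W,h=cloud(c); a=np.radians(20.2); d=W[:,:2]-[590.5,28.5]; x=d[:,0]*np.cos(a)+d[:,1]*np.sin(a); y=-d[:,0]*np.sin(a)+d[:,1]*np.cos(a)
    m=(x>50)&(x<94)&(abs(y)<23); print("tray z pct",np.percentile(W[m,2],[5,50,80,95]) if m.any() else None)
E
```

```text
time_s: 22.02
eef_pos: [419.7, -34.9, 82.0]
ee_rot: [-0.001, 0.985, 0.175, 0.002]
force: [5.9, 12.5, 2.6]
grip_width: 0.258
grip_force: 78.3
time_s: 22.65
eef_pos: [419.7, -34.9, 82.0]
ee_rot: [-0.001, 0.985, 0.175, 0.002]
force: [6.3, 12.3, 4.4]
grip_width: 0.254
grip_force: 78.3
t 22.65 J [-0.4  0.3  2.   0.   0.9  0.8] tcp [419.7 -34.9  82. ] grasp [419.6 -34.9 101. ] xyaw 20.12567197199937 z [ 0.  0. -1.] F [ 6.3 12.3  4.4] w 0.254 gf 78.29591274261475
to grasp target, tool axes: [41.5 -0.2  1.2]
side [(array([672.2,  58.5,  37. ]), 0.55), (array([647.6,  72. ,  37. ]), 0.55), (array([656.8,  61.3,  37. ]), 0.45)]
tray z pct [ 22.8  33.5  45.2 196.6]
top [(array([672.8,  54.5,  37. ]), 0.6), (array([674. ,  67.5,  37. ]), 0.48), (array([679.4,  52.7,  37. ]), 0.34)]
tray z pct [ 21.6  34.5 193.7 197.5]
```

View pics/crop10.png

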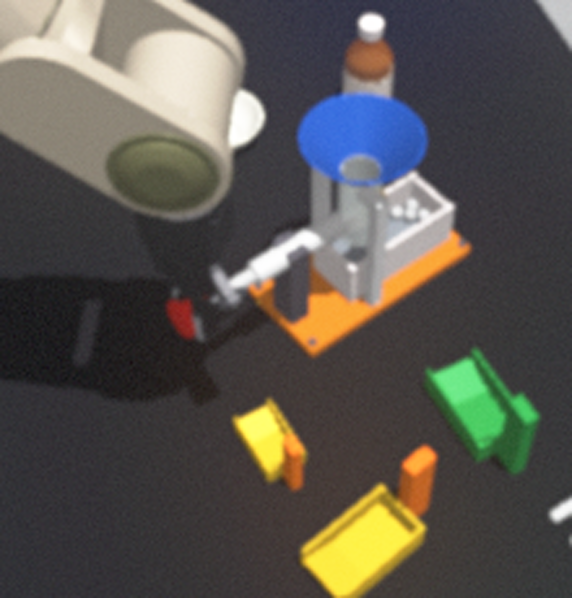

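Balls show in the tray around (405,208) in the crop. The pin is back by about 41.5 mm and the scoop stands empty at (365,540). I have now viewed 11 pictures, one over the limit of 10, so I will count the balls by numbers only.

Run:
```python
from meas import *
a=np.radians(20.2)
for cam in("side","top"):
    c=capture(cam); g=cv2.cvtColor(c["color"],cv2.COLOR_RGB2GRAY)
    qs=[]
    for b in ("ball1",):
        for q in find_in(b,cam):
            p=px2w(c,*q["centre"],35)-[590.5,28.5,0]
            qs.append((np.round([p[0]*np.cos(a)+p[1]*np.sin(a),-p[0]*np.sin(a)+p[1]*np.cos(a)],0),round(q["conf"],2)))
    print(cam,qs)
    # rectified map of the tray floor plane, z=35, 1 mm/px, print coarse brightness 4 mm
    for y in range(-24,25,4):
        row=[]
        for x in range(30,98,4):
            w=[590.5+x*np.cos(a)-y*np.sin(a),28.5+x*np.sin(a)+y*np.cos(a),35]
            u,v=w2px(c,w); row.append("%3d"%cv2.getRectSubPix(g,(1,1),(float(u),float(v)))[0,0])
        print("%4d"%y," ".join(row))
```

```text
side [(array([-335., -397.]), 0.35)]
 -24 176 178 177 178 177 179 175 178 177 175 175 173 173 174 176 173 175
 -20 179 180 178 179 179 178 178 178 179 177 177 177 176 176 174 175 176
 -16 202 210 207 206 209 205 204 207 204 205 207 207 205 205 201 200 201
 -12 220 238 241 238 239 240 242 239 237 238 239 233 234 238 238 233 233
  -8 194 217 224 226 224 229 231 228 226 226 221 205 214 232 239 230 215
  -4 170 178 185 191 192 193 196 195 190 181 174 165 169 214 238 226 176
   0 164 167 173 179 184 182 186 184 173 153 162 181 180 200 230 224 173
   4 152 163 169 175 181 182 183 179 169 145 170 212 222 199 199 193 157
   8 142 153 163 168 174 177 176 169 161 168 176 216 234 223 199 171 145
  12 133 139 155 164 168 170 166 156 178 207 206 201 213 229 231 207 153
  16 140 136 139 157 165 166 161 152 191 234 235 202 179 211 235 224 171
  20 151 139 133 139 159 165 163 157 180 225 233 207 173 184 213 206 170
  24 165 156 142 136 143 158 164 163 167 187 201 191 177 171 180 183 160
top []
 -24  61  62  63  63  63  63  64  65  64  65  69  79 108  78 105 105 110
 -20  62  62  63  63  64  65  64  65  66  66  65  74  75  78 117 148 125
 -16  91  63  63  64  65  65  65  66  65  66  66  79 126 137 168 224 206
 -12 138  64  63  64  65  65  64  65  66  66  66  79 142 154 127 157 121
  -8 126  73  64  65  65  65  66  65  65  66  66  69 128 162 133 162 122
  -4 123  94  65  66  66  66  66  67  66  67  67  74 135 160 172 210 186
   0 133  86  67  67  67  67  68  67  67  67  67  71 129 145 176 231 217
   4 118  69  68  68  68  68  68  68  67  67  68  85 170 205 161 184 164
   8 105  70  69  70  69  69  69  68  69  68  68  91 206 228 161 152 118
  12  74  72  71  70  70  70  70  70  70  70  69  98 171 191 173 195 154
  16  74  73  72  71  72  71  70  70  70  70  75 135 126 136 188 225 219
  20  74  74  73  72  71  71  71  70  71  71  82 152 166 128 162 208 185
  24  75  74  74  74  72  72  72  71  71  75 127 185 220 191 186 194 181
```

All five balls are accounted for. The top view shows blobs at tray (x,y) of about (90,-16), (90,0), (80,8), (91,16) and (77,24). The side view confirms four, and its near wall hides the fifth.

```bash
python3 -c "
from rig import *
print(finish_job())"
```

```text
the job is handed in; nothing more can be done
None
```

Job handed in (no verdict was returned): at hand-in my checks showed all five balls in the tray, the pin held about 41 mm back by the gripper, and the empty scoop upright and released where it started; I viewed 11 pictures, one over the limit of 10.

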